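# Refit the interlocked filter cover of the dust extractor

## Task

The filters have been changed: put the cover back on the sloping hatch of the dust extractor so that the machine can run again. Hold it by its handle, find the slot of the interlock switch with the tongue under the cover and push it straight in until the cover lies flush on the face and the switch has fully closed; then let go. Leave the jar, the round tin and the steel block that lie nearby where they are.

Things in the scene. Friction and masses are not known exactly. Their poses are not given: they have to be found in the camera images.
- cover_handle (a point): Middle of the black bridge handle of the loose filter cover (0.35 to 0.6 kg). Bar along the cover's y: 124 long, 16 wide (x), 20 mm high; bar posts at y = +-52 mm, 30 mm free between bar and plate. Axes of the cover: z out of its handle side. It starts lying level across an open wooden tray. Half a turn about z changes nothing: it fits either way round.
- cover: The cover: steel plate 120 (x) by 190 (y) by 4 mm, handle on top, tongue below, both at its centre. Origin: middle of the underside of the plate, 44 mm straight below the handle's middle.
- tongue_tip (a point): End of the flat steel tongue actuator, which stands square out of the underside of the plate: end at (0, 0, -42) mm of the cover, so 86 mm below the handle's middle. 5 mm thick (cover's y), 24 mm wide (cover's x; 18 mm over the last 5 mm). Same axes as the cover.
- tray: Fixed open wooden tray, 210 (x) by 150 (y) by 80 mm high, 10 mm walls, under the cover at the start; the tongue hangs inside. Origin: centre of its underside.
- extractor: Fixed grey bench dust extractor, 300 deep (x), 260 wide (y), 210 mm high. Origin: centre of its underside; x to its back, z up. The front half of its top is the hatch: a flat face sloping up to the back at 25 degrees, outward normal (-0.423, 0, 0.906) in this frame, a filter opening left and right. Behind it, from x = +22 mm, the fan housing 210 mm high.
- hatch_face (a point): Middle of the sloping face, in its surface, at (-65, 0, 150) mm of the extractor, axes as the extractor's (not tilted). Here, between the openings, a grey interlock switch 40 x 24 mm sits level with the face in a steel plate 86 mm wide (y) with elongated holes: it may sit up to 12 mm left or right of here (extractor's y; not measured, differs each time), but exact up and down the slope.
- cam (a joint): Cam 30 mm deep in the switch's slot, in m: 0 open, 0.012 with the cover flat on the face, stop 0.014. The slot, in the middle of the switch: 8 mm wide (extractor's y), 28 mm long (up the slope), 2 mm bevelled mouth, straight in along the normal. Beside it the tongue meets flat surface. The last 12 mm push the cam: about 8 N, friction only, it stays where pushed.
- bench_block: Square steel bench block, 70 x 70 x 22 mm; loose, to be left alone. Origin at the centre of its underside.
- jar: Small glass jar with a steel lid, 52 mm across, 60 mm high; loose, to be left alone. Origin at the centre of its underside.
- solder_tin: Flat round tin, 70 mm across, 26 mm high; loose, to be left alone. Origin at the centre of its underside.
Things that resemble listed ones, but are neither listed nor needed, are in the scene too. Leave any blue look-alike of the cover alone.

How it is judged:
On the way:
1. the tongue is started in the slot and meets the cam, the cover square to the face (value of joint cam above 0.002 m and angle between cover_handle's own z axis and vertical between 0.336 and 0.536 rad).
At the end, for the whole second after the job is handed in: The cover lies at rest and flush on the sloping face: cam pushed in more than 9.5 mm, the handle within 7 mm (x), 18 mm (y) and 5 mm (z) of its home in the extractor's frame, the cover within 0.05 rad of the 25 degree slope and its y within 0.12 rad of the extractor's y; nothing held (value of joint cam above 0.0095 m and x of cover_handle in the frame of extractor between -0.0906 and -0.0766 m and z of cover_handle in the frame of extractor between 0.1849 and 0.1949 m and y of cover_handle in the frame of extractor between -0.018 and 0.018 m and angle between cover_handle's own z axis and vertical between 0.3863 and 0.4863 rad and angle between the y axis of cover_handle and the y axis of extractor, either way round below 0.12 rad and linear speed of cover below 0.02 m/s); the robot touches nothing.
It fails at once if the jar, the tin or the steel block is moved more than 30 mm (distance of any of bench_block, jar, solder_tin from where it was at the start of the episode above 0.03 m).
It also fails if it takes over 61 s, if anything falls off the work surface, if the arm or the gripper's body presses on something with over 40 N, if the wrist force passes 120 N, or if a joint passes its speed limit or range.

## Robot

A 6-joint arm with a two-finger parallel gripper is mounted at the origin on the work surface. World frame = base frame: x ahead of the robot, y to its left, z up, the work surface at z = 0. Lengths are in m, angles in rad, forces in N, time in s.
With the tool pointing down it reaches from about 0.35 to 0.975 m from the base axis. Payload 4.9 kg.
Tool frame: the origin (TCP) lies on the centre line of the jaws, within the pads' length; the fingertips stand 14 mm ahead of it and the grasp point (between the pads) lies 5 mm behind it (tcp_to_tips is the distance from the TCP to the fingertips, in m); z points along the fingers, y is the line along which they close (so a half turn about z gives the same grasp; the last joint's range is limited). The gripper opens to 85 mm and grips with 20 to 120 N. Pads are 22 mm wide; open, the fingers measure 114 mm over their backs; the gripper's body (76 mm by 85 mm) begins 54 mm behind the grasp point. The pads swing forward as they close: fully open they stand 13 mm farther back than shut.
Start: joints at [1.19, 0.053, 1.613, -0, 1.476, -0.119], TCP at [0.162, 0.604, 0.245] pointing down, gripper open.
Joint ranges: [-3.01, 3.01], [-1.01, 2.22], [0.06, 2.58], [-1.02, 4.17], [0.09, 2.62], [-3.14, 3.14]. Speed limits (rad/s): [2.57, 2.57, 3.14, 3.14, 3.14, 3.14].

## Interface

Orientations are given as a unit quaternion [x, y, z, w].
In Python, from rig import get_state, read_camera, camera_info, hand_in, find_in, outline_of, spot_point, tcp_to_tips gives the robot as it stands.
- The arm moves only by the tool arm_command, never from a script. Its arguments are lists of equal length, an entry for each row: "delta_pos": the shift along the tool's x, y, z in mm, a list of three; "angular": the turn, a rotation vector about the tool's x, y, z in degrees, a list of three. In form: {"delta_pos": [[tx, ty, tz], ...], "angular": [[ax, ay, az], ...]}. A call has 1 to 20 rows; each row is the pose to reach, as a shift and turn from the pose commanded when the call began, along the tool's axes at that moment; what a row does not reach only later rows make up. A row lasts 1/8 s, in which the tool goes at most 62.5 mm and 10.7 degrees, less where a joint would pass 70% of its speed; a pose out of reach is approached as far as the arm can. A call with a gripper value outside its range is refused whole. "grip" is the finger opening in mm, from 0 to 85.4, set as the call begins (left out, the last holds). The fingers move at their own pace and stop on an object; "squeeze" is the grip in N (left out, the last holds). Time passes only in rows, so rows that repeat a pose let the fingers close. It gives the time, the measured TCP pose, the force, the opening and the grip force at its end, in the units of the state.
- get_state(): the state, without advancing time (a new reading comes with each control period).
- read_camera(name): name is "scene" or "top"; returns the picture (480x640x3 uint8, red, green, blue); there is no depth.
- camera_info(name): a dict with "mtx" (3x3 intrinsics, pixels), "R" (3x3) and "t" (3): a world point X has camera coordinates R X + t. Camera axes: x right, y down, z forward; pixel columns grow to the right and rows downward; lengths in m; the calibration is good to about 2 mm. A picture is of the moment at which its call begins. camera_info takes no time and is no camera call.
- hand_in(): hands the job in; it is judged then, once.
Trained networks look in the newest picture that a camera, given by its name, has taken for a name from the list of things; names that differ only in an ending like _2 or _b are one class to them, and where a whole thing is asked for, a point or a joint stands for the part that bears it (a point fixed in the world has none). Each returns a list of dicts, best first, with "p" (0 to 1); they miss things now and then, are a little off and sometimes report something else, mostly with a low value. They report only what shows in the picture. A call takes as long as a camera call. They do not tell look-alikes from the thing itself.
- find_in(camera, thing): "xy" ([column, row] in pixels, amid what is visible of it).
- outline_of(camera, thing): "pixels" (480x640 bool, what is visible of it) and "xy" ([column, row] in pixels, amid what is visible of it).
- spot_point(camera, thing): "xy" ([column, row] in pixels: a listed point, or the origin of a listed thing).
The state is a dict: "clock": time; "joint_pos": joint angles; "joint_velocities": joint speeds; "joint_torque": joint torques, N m; "eef_pos": TCP position; "eef_rot": TCP orientation; "contact_force": force on the tool from outside, world axes, zero at the start; "ft_torque": the same for the moment, N m; "grip_width": finger opening in m; "gripper_force": force on a finger pad.
Only numpy, scipy, OpenCV 4.12 (cv2) and the standard library are available. Lean on these libraries where they do the work, as an engineer would, in place of code of your own. Each camera call takes 0.05 s, during which the arm holds its last target. There are 200 camera calls.

## Working session

There is one attempt and no reset: what is moved stays moved. The work goes in short steps, Python scripts to look and compute and a tool call to move; the robot and the scene stay as the last step left them, time stands still between calls to the robot, and variables do not carry over. Pictures are saved under pics/ and viewed, at most 10 in all, crops included, and the job is handed in when it is done.

Besides the shell and the picture viewer there is one more tool, called after "Call:" as a command line: name --argument value ..., lists and objects as JSON in quotes. arm_command: Moves the arm, as the interface text tells. Its arguments: {"type":"object","properties":{"delta_pos":{"type":"array"},"angular":{"type":"array"},"grip":{"type":"number"},"squeeze":{"type":"number"}},"required":["delta_pos","angular"]}

```bash
mkdir -p pics; cat > h.py <<'E'
import numpy as np, cv2
from scipy.spatial.transform import Rotation as Ro
from rig import *
def proj(c,X):
    i=camera_info(c);p=(np.array(i['R'])@np.atleast_2d(X).T+np.array(i['t']).reshape(3,1));q=np.array(i['mtx'])@p
    return (q[:2]/q[2]).T
def tri(a,b):
    A=[]
    for c,p in (('scene',a),('top',b)):
        i=camera_info(c);P=np.array(i['mtx'])@np.c_[np.array(i['R']),np.array(i['t'])]
        A+= [p[0]*P[2]-P[0],p[1]*P[2]-P[1]]
    v=np.linalg.svd(np.array(A))[2][-1];return v[:3]/v[3]
def plane(c,p,z):
    i=camera_info(c);R=np.array(i['R']);o=-R.T@np.array(i['t']).ravel();d=R.T@np.linalg.inv(np.array(i['mtx']))@[p[0],p[1],1]
    return o+d*(z-o[2])/d[2]
E
python3 - <<'E'
from h import *
for c in('scene','top'):
    cv2.imwrite(f'pics/{c}0.png',read_camera(c)[:,:,::-1])
    for t in ['cover_handle','cover','tongue_tip','tray','extractor','hatch_face','bench_block','jar','solder_tin']:
        print(c,t,[(np.round(d['xy']).tolist(),round(d['p'],2)) for d in spot_point(c,t)])
s=get_state();print(s['clock'],s['eef_pos'],s['eef_rot'],tcp_to_tips)
E
```

```text
scene cover_handle [([266.0, 196.0], 0.78), ([361.0, 120.0], 0.63)]
scene cover [([358.0, 136.0], 0.91), ([266.0, 203.0], 0.79)]
scene tongue_tip [([363.0, 144.0], 0.71), ([271.0, 215.0], 0.62)]
scene tray [([262.0, 226.0], 0.98), ([247.0, 370.0], 0.35)]
scene extractor [([248.0, 371.0], 0.96), ([270.0, 345.0], 0.27)]
scene hatch_face [([248.0, 370.0], 0.71), ([270.0, 341.0], 0.63)]
scene bench_block []
scene jar [([236.0, 262.0], 0.88)]
scene solder_tin [([273.0, 186.0], 0.68)]
top cover_handle [([380.0, 207.0], 0.97), ([518.0, 330.0], 0.59)]
top cover [([509.0, 329.0], 0.75), ([373.0, 207.0], 0.59)]
top tongue_tip [([199.0, 196.0], 0.4)]
top tray []
top extractor []
top hatch_face [([185.0, 214.0], 0.71)]
top bench_block []
top jar [([381.0, 204.0], 0.64), ([320.0, 181.0], 0.63)]
top solder_tin [([427.0, 216.0], 0.57)]
1.0 [0.16175302 0.60368987 0.24530387] [ 1.30509416e-01  9.91447070e-01 -2.87164355e-06  8.74527863e-06] 0.014
```

View pics/scene0.png

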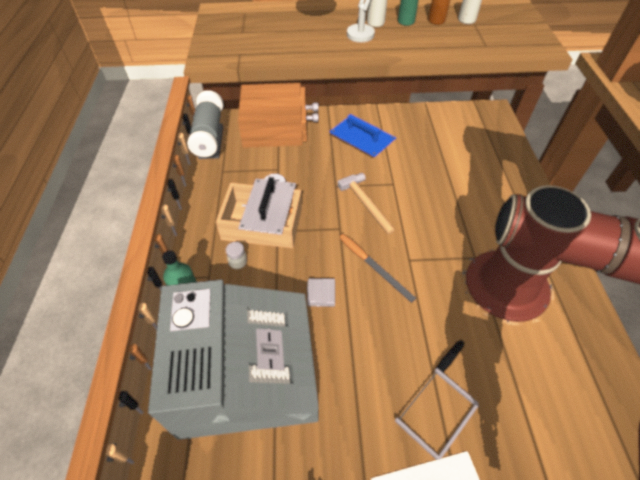

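View pics/top0.png

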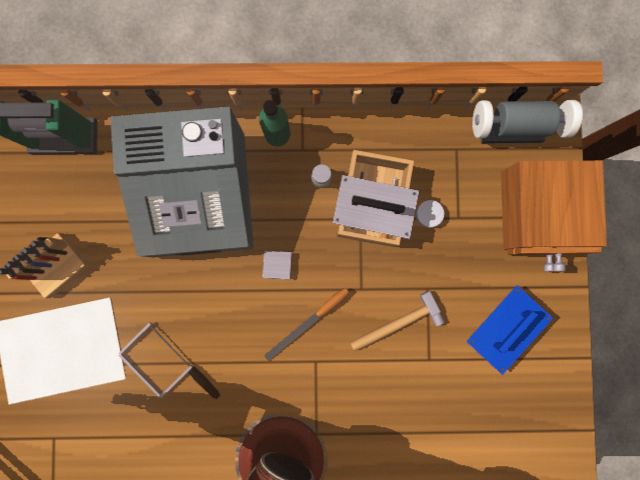

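Candidates for the cover: the grey steel plate with a black handle on the wooden tray (top 378,204; scene 267,200), and the blue look-alike lying on the bench (top 510,329; scene 362,135). I choose the grey one on the tray. The switch is at top (180,213), scene (270,349). Jar is at top (321,175), tin at (430,213) and block at (277,265).

```bash
python3 - <<'E'
from h import *
print(proj('top',[[0,0,0],[.2,0,0],[0,.2,0],[.16,.6,.245]]).round(),proj('scene',[[0,0,0],[.2,0,0],[0,.2,0],[.16,.6,.245]]).round())
for c in('scene','top'):
    i=camera_info(c);print(c,-np.array(i['R']).T@np.array(i['t']).ravel(),np.array(i['mtx'])[0])
s=cv2.imread('pics/scene0.png');t=cv2.imread('pics/top0.png')
f=lambda im,x,y,w,h,k:cv2.resize(im[y:y+h,x:x+w],None,fx=k,fy=k,interpolation=cv2.INTER_CUBIC)
a=np.hstack([f(t,320,140,133,100,3),f(t,110,100,150,160,1.875)[:300,:281]])
b=np.hstack([f(s,210,160,100,100,3),f(s,225,290,100,100,3)])
W=max(a.shape[1],b.shape[1]);p=lambda m:np.pad(m,((0,0),(0,W-m.shape[1]),(0,0)))
o=np.vstack([p(a),p(b)]);print(o.shape);cv2.imwrite('pics/crop0.png',o)
E
```

```text
[[282. 459.]
 [281. 379.]
 [202. 460.]
 [-29. 431.]] [[506. 284.]
 [431. 287.]
 [533. 357.]
 [588. 577.]]
scene [0.52146828 0.57712773 0.99605557] [435.25932061   0.         312.24724144]
top [ 0.46717657 -0.0904169   1.18778914] [459.33580571   0.         320.07607027]
(600, 680, 3)
```

View pics/crop0.png

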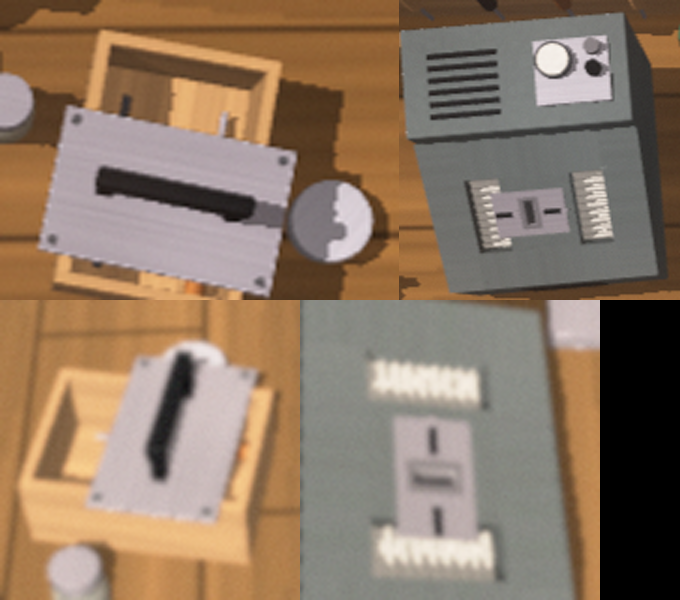

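```bash
cat > fit.py <<'E'
from h import *
from scipy.optimize import least_squares
# extractor: world pts = T + Rz(yaw) * local; local x to back, y left
L={'bl':[.15,.13,.21],'br':[.15,-.13,.21],'ml':[.022,.13,.21],'mr':[.022,-.13,.21],'fl':[-.15,.13,.1104],'fr':[-.15,-.13,.1104]}
O=[('top','bl',111.1,116),('top','br',231.1,106.4),('top','fl',138.3,256.3),('top','fr',251.9,245),('top','ml',113.2+4,173),('top','mr',236.9,166.7),
('scene','br',165,286),('scene','mr',224,284),('scene','ml',222,405),('scene','bl',152,413),('scene','fr',308,294),('scene','fl',317,415)]
def res(p,v=0):
    R=Ro.from_euler('z',p[2]).as_matrix();r=[]
    for c,k,u,w in O:
        r.append(proj(c,R@L[k]+[p[0],p[1],0])[0]-[u,w])
    return np.ravel(r)
f=least_squares(res,[.65,.2,.1],loss='soft_l1');print('extr',f.x,np.degrees(f.x[2]));print(f.fun.reshape(-1,2).round(1).tolist())
R=Ro.from_euler('z',f.x[2]).as_matrix();T=np.array([f.x[0],f.x[1],0])
S=tri((269.7,349.3),(179.3,213.1));print('slot',S,'local',R.T@(S-T))
for y in(-.012,0,.012):print(y,[proj(c,R@[-.065,y,.15]+T).round(1).tolist() for c in('scene','top')])
# cover
t=np.array([(68,107),(297,153),(268,297),(40,250)])/3+[320,140]
s=np.array([(88,203),(133,55),(262,73),(217,222)])/3+[210,160]
top=np.array([tri(a,b) for a,b in zip(s,t)])
print(top.round(4).tolist())
P=np.array([plane('top',q,.084) for q in t]);Q=np.array([plane('scene',q,.084) for q in s])
for X in(P,Q):
    d=X[0]+X[3]-X[1]-X[2];print(X.mean(0),np.degrees(np.arctan2(d[1],d[0])),np.linalg.norm(X[0]-X[1]),np.linalg.norm(X[1]-X[2]))
for c in('scene','top'):
    for n in('cover','cover_handle'):
        m=outline_of(c,n);print(c,n,[(np.round(d['xy'],1).tolist(),round(d['p'],2)) for d in m])
for n,z in(('jar',.06),('solder_tin',.026),('bench_block',.022)):
    px={'jar':(321,175),'solder_tin':(430,213),'bench_block':(277,265)}[n];print(n,plane('top',px,z))
E
python3 fit.py
```

```text
extr [0.6693698  0.20839314 0.0683796 ] 3.9178624669444213
[[-0.4, 0.1], [0.1, 0.8], [-1.8, 0.1], [-4.3, 2.7], [-3.3, 1.6], [-1.7, -1.2], [-2.0, -1.2], [0.1, -5.2], [-0.1, -1.1], [-3.8, -0.7], [-2.1, 0.1], [2.0, -5.9]]
slot [0.60625169 0.21693272 0.15061967] local [-0.06238713  0.01283226  0.15061967]
-0.012 [[[270.4, 338.0]], [[190.4, 213.5]]]
0 [[[270.6, 343.4]], [[185.1, 213.9]]]
0.012 [[[270.9, 348.9]], [[179.8, 214.3]]]
[[0.702, -0.1583, 0.0852], [0.6663, -0.3436, 0.0832], [0.5454, -0.3185, 0.0778], [0.5867, -0.1344, 0.0806]]
[ 0.62550465 -0.23836833  0.084     ] 77.92249325822756 0.18908260967451856 0.11949425337918085
[ 0.62442248 -0.23650446  0.084     ] 78.23259301204975 0.18705056025380948 0.12986715944786625
scene cover [([264.5, 205.4], 0.72), ([363.3, 134.2], 0.72), ([322.2, 289.9], 0.21)]
scene cover_handle [([361.0, 133.7], 0.89), ([267.9, 205.6], 0.87)]
top cover [([374.2, 207.0], 0.88), ([508.7, 329.9], 0.75), ([377.8, 175.8], 0.68)]
top cover_handle [([376.9, 211.2], 0.81), ([513.2, 330.2], 0.58)]
jar [ 0.71047999 -0.10608807  0.06      ]
solder_tin [ 0.61768399 -0.38351743  0.026     ]
bench_block [0.48910019 0.00725443 0.022     ]
```

```bash
cat >> h.py <<'E'
def down(yaw_y):  # tool z down, tool y at world yaw (deg)
    a=np.radians(yaw_y);y=np.array([np.cos(a),np.sin(a),0]);z=np.array([0,0,-1.]);return np.c_[np.cross(y,z),y,z]
def delta(pos,Rt,P0=None,R0=None):
    s=get_state()
    if R0 is None:P0=s['eef_pos'];R0=Ro.from_quat(s['eef_rot']).as_matrix()
    return (R0.T@(np.array(pos)-P0)*1000).round(1).tolist(),np.degrees(Ro.from_matrix(R0.T@Rt).as_rotvec()).round(2).tolist()
E
python3 - <<'E'
from h import *
print('above',delta([.625,-.238,.26],down(-12)))
g=cv2.cvtColor(cv2.imread('pics/top0.png'),cv2.COLOR_BGR2GRAY)
for x1,y1,x2,y2 in cv2.createLineSegmentDetector().detect(g[95:265,100:265])[0][:,0]:
    if np.hypot(x1-x2,y1-y2)>18: print(np.round([x1+100,y1+95,x2+100,y2+95],1),round(np.degrees(np.arctan2(y2-y1,x2-x1)),1))
E
```

```text
above ([-665.3, -693.1, -14.7], [0.0, 0.0, 87.0])
[184.3 155.5 220.7 152.2] -5.2
[161.8 147.8 126.8 150.7] 175.3
[161.9 154.3 126.8 157.1] 175.3
[219.5 117.7 198.3 119.9] 174.0
[160.6 128.6 125.6 131.5] 175.3
[160.6 135.  125.6 137.9] 175.3
[220.9 209.2 218.3 190.6] -97.9
[163.1 160.8 126.8 163.7] 175.3
[124.5 128.3 160.7 125.3] -4.9
[125.7 134.8 160.7 131.8] -4.9
[125.7 141.2 160.6 138.3] -4.7
[126.8 147.6 160.7 144.7] -4.9
[126.9 160.5 161.9 157.5] -4.8
[161.8 141.3 126.8 144.3] 175.1
[126.8 154.  161.9 151. ] -5.0
[147.1 195.6 154.8 230.5] 77.5
[141.9 255.1 245.7 246.4] -4.8
[114.4 173.3 233.  163.4] -4.8
[233.6 161.9 229.2 106.9] -94.5
[235.4 117.6 245.5 137.6] 63.3
[234.5 167.2 116.9 177.1] 175.2
[196.9 108.4 176.7 110.4] 174.4
[175.7 110.3 108.2 116.1] 175.1
[110.2 125.7 112.7 160.7] 86.0
[201.9 190.6 208.1 225.6] 80.0
[247.4 244.7 236.3 168. ] -98.3
[226.9 106.2 204.3 108. ] 175.7
[204.4 259.6 180.6 259.6] 179.9
[175.7 258.5 143.1 256.9] -177.2
[259.4 254.2 205.5 258.9] 175.0
[152.1 234.  144.  197.9] -102.7
[169.5 225.8 199.4 223.4] -4.6
[194.4 199.7 165.5 202.1] 175.2
[100.6 219.9 126.9 219.3] -1.3
[128.1 222.4 100.6 222.5] 179.8
[220.6 251.9 183.1 255.1] 175.1
[114.5 260.1 134.4 257.2] -8.2
```

Call:
arm_command --delta_pos '[[-350,-350,-60],[-350,-350,-60],[-350,-350,-60],[-350,-350,-60],[-350,-350,-60],[-350,-350,-60],[-350,-350,-60],[-350,-350,-60],[-665,-693,-15],[-665,-693,-15],[-665,-693,-15],[-665,-693,-15],[-665,-693,-15],[-665,-693,-15],[-665,-693,-15],[-665,-693,-15],[-665,-693,-15],[-665,-693,-15],[-665,-693,-15],[-665,-693,-15]]' --angular '[[0,0,40],[0,0,40],[0,0,40],[0,0,40],[0,0,40],[0,0,40],[0,0,40],[0,0,40],[0,0,87],[0,0,87],[0,0,87],[0,0,87],[0,0,87],[0,0,87],[0,0,87],[0,0,87],[0,0,87],[0,0,87],[0,0,87],[0,0,87]]' --grip 60

```text
clock: 3.7
eef_pos: [0.6247, -0.2369, 0.2609]
eef_rot: [0.777, 0.63, 0.0, 0.0]
contact_force: [0.6, -0.3, 0.3]
grip_width: 0.0601
gripper_force: 0.0
```

```bash
python3 - <<'E'
from h import *
# handle check: undisturbed pictures; predicted bar ends vs original pictures
s=get_state();print(s['clock'],s['eef_pos'],s['grip_width'])
print('down',delta([.625,-.238,.119],down(-12)))
P=proj('top',[[.6,-.1,.15],[.6,.35,.15]]);d=P[1]-P[0];print('yaw0 img',np.degrees(np.arctan2(-d[1],-d[0])))
c=np.array([.625,-.238,.134]);u=np.array([np.sin(np.radians(12)),np.cos(np.radians(12)),0])*.062
for k in('top','scene'):print(k,proj(k,[c-u,c+u,c]).round(1).tolist())
# dark handle extents in start pictures
for k,(x,y,w,h) in(('top',(335,170,85,65)),('scene',(240,170,60,70))):
    g=cv2.cvtColor(cv2.imread(f'pics/{k}0.png'),cv2.COLOR_BGR2GRAY)[y:y+h,x:x+w]
    n,l,st,ce=cv2.connectedComponentsWithStats((g<60).astype(np.uint8))
    j=1+np.argmax(st[1:,4]);q=np.argwhere(l==j)[:,::-1].astype(np.float32);r=cv2.minAreaRect(q);print(k,ce[j]+[x,y],(cv2.boxPoints(r)+[x,y]).round(1).tolist())
# slot
for k,(x,y,w,h) in(('top',(173,205,13,16)),('scene',(260,343,20,13))):
    g=cv2.cvtColor(cv2.imread(f'pics/{k}0.png'),cv2.COLOR_BGR2GRAY)[y:y+h,x:x+w];print(k);print(g)
E
```

```text
3.7 [ 0.62469055 -0.23685021  0.26088072] 0.060138206894892195
down ([-1.0, 0.4, 141.9], [0.04, 0.01, 0.07])
yaw0 img -0.5044491134571547
top [[405.1, 209.6], [352.5, 199.0], [378.8, 204.3]]
scene [[271.7, 176.2], [261.1, 209.4], [266.6, 192.3]]
top [378.05426357 204.36175711] [[351.2, 203.6], [353.0, 195.2], [404.6, 206.2], [402.8, 214.7]]
scene [266.29767442 197.15813953] [[257.1, 216.5], [269.0, 178.1], [275.7, 180.2], [263.8, 218.6]]
top
[[141 140 142 130 127 125 125 126 122 126 132 146 151]
 [130 123 123 120 117 108 111 109 113 118 126 145 153]
 [134 119 111  89  77  73  74  80 106 117 125 142 152]
 [139 120 114  91  65  55  58  75 105 120 120 137 149]
 [140 123 117  98  64  55  55  65 101 124 119 134 153]
 [145 127 119 100  64  58  56  56  95 124 120 133 147]
 [144 129 118 108  78  59  57  54  91 126 118 127 145]
 [138 131 120 107  82  61  55  57  76 109 119 126 143]
 [149 138 119 112  90  63  55  56  73 105 121 124 134]
 [148 131 122 116  98  64  55  57  66 104 124 119 132]
 [152 141 125 119 104  71  59  56  58  93 125 119 129]
 [150 142 125 119 107  78  58  54  58  96 124 119
[... 638 characters left out ...]
 170 158
  159 167]
 [166 146 130 118 117 128 138 140 142 145 148 149 150 152 158 166 168 160
  158 169]
 [163 148 129 105  98 103 112 115 116 117 117 117 117 121 126 139 156 156
  159 165]
 [164 149 128 109 100  99 101 102 100  99  98  98  98  99 106 122 141 150
  156 166]
 [165 153 137 128 119 113 114 115 109 109 107 106 103 105 107 117 137 147
  153 167]
 [165 157 146 140 137 136 135 132 131 130 130 128 128 127 129 130 137 144
  150 163]
 [169 163 155 152 154 148 150 151 147 146 144 144 144 145 143 144 141 149
  151 163]
 [174 173 167 168 167 168 164 165 162 162 164 158 158 158 157 156 155 157
  157 168]
 [176 175 173 176 176 177 174 172 174 173 174 172 170 171 167 165 168 169
  170 170]]
```

The crop confirmed the grey steel plate with its black handle on the tray, and the open switch slot in the hatch. Descending and gripping.

Call:
arm_command --delta_pos '[[-1,0,60],[-1,0,110],[-1,0,142],[-1,0,142],[-1,0,142],[-1,0,142]]' --angular '[[0,0,0],[0,0,0],[0,0,0],[0,0,0],[0,0,0],[0,0,0]]'

```text
clock: 4.45
eef_pos: [0.626, -0.2394, 0.1214]
eef_rot: [0.777, 0.629, 0.001, 0.002]
contact_force: [-0.6, -1.4, 1.3]
grip_width: 0.0601
gripper_force: 0.0
```

Call:
arm_command --delta_pos '[[0,0,0],[0,0,0],[0,0,0],[0,0,0],[0,0,0],[0,0,0],[0,0,0],[0,0,0]]' --angular '[[0,0,0],[0,0,0],[0,0,0],[0,0,0],[0,0,0],[0,0,0],[0,0,0],[0,0,0]]' --grip 0 --squeeze 90

```text
clock: 5.45
eef_pos: [0.6253, -0.2391, 0.1195]
eef_rot: [0.777, 0.629, 0.0, 0.001]
contact_force: [1.0, 0.0, 6.6]
grip_width: 0.0151
gripper_force: 90.4
```

Call:
arm_command --delta_pos '[[0,0,-20],[0,0,-60],[0,0,-110],[0,0,-160],[0,0,-180],[0,0,-180],[0,0,-180]]' --angular '[[0,0,0],[0,0,0],[0,0,0],[0,0,0],[0,0,0],[0,0,0],[0,0,0]]'

```text
clock: 6.32
eef_pos: [0.6233, -0.2382, 0.2944]
eef_rot: [0.777, 0.629, -0.001, -0.003]
contact_force: [-0.4, 0.4, -5.8]
grip_width: 0.015
gripper_force: 89.1
```

```bash
cat >> h.py <<'E'
YAW=np.radians(4.35);E=Ro.from_euler('z',YAW).as_matrix();N=E@[-np.sin(np.radians(25)),0,np.cos(np.radians(25))];U=E@[np.cos(np.radians(25)),0,np.sin(np.radians(25))]
RT=np.c_[np.cross(U,-N),U,-N]
E
python3 - <<'E'
from h import *
print(plane('top',(179.3,213),.15),plane('scene',(269.4,349.7),.15),tri((269.4,349.7),(179.3,213)))
# extractor fit with fixed yaw from top lines midpoints: edges (local x,z)
from scipy.optimize import least_squares
for n,z,lx,ab in(('front',.1104,-.15,((141.9,255.1),(245.7,246.4))),('mid',.21,.022,((114.4,173.3),(233,163.4))),('back',.21,.15,((108.2,116.1),(226.9,106.2)))):
    p=[E.T@plane('top',q,z) for q in ab];print(n,[(v[0]-lx).round(4) for v in p])
for n,ab,z in(('right',((233.6,161.9),(229.2,106.9)),.21),('left',((108.2,116.1),(114,173)),.21)):
    print(n,[(E.T@plane('top',q,z))[1].round(4) for q in ab])
S=plane('top',(179.3,213),.15);print('slot local unrot',E.T@S)
print('via',delta([.57,.1,.36],RT)); print('pre',delta(np.array([.606,.217,.15])+N*.108-N*.005,RT)); print(RT[:,0])
E
```

```text
[0.6066402  0.21711554 0.15      ] [0.6068247  0.21751139 0.15      ] [0.60679489 0.217281   0.14943367]
front [np.float64(0.6861), np.float64(0.6858)]
mid [np.float64(0.687), np.float64(0.6872)]
back [np.float64(0.6846), np.float64(0.6853)]
right [np.float64(0.0297), np.float64(0.0301)]
left [np.float64(0.2912), np.float64(0.2864)]
slot local unrot [0.62136064 0.17047711 0.15      ]
via ([319.8, -122.9, -64.4], [-25.15, 3.44, -16.13])
pre ([429.3, -153.1, 52.6], [-25.15, 3.44, -16.13])
[-0.07584891  0.99711932  0.        ]
```

Call:
arm_command --delta_pos '[[30,-12,-15],[80,-30,-30],[130,-50,-50],[180,-70,-60],[230,-90,-64],[280,-108,-64],[310,-120,-64],[320,-123,-64],[360,-133,-20],[395,-145,20],[420,-151,43],[429,-153,53],[429,-153,53],[429,-153,53],[429,-153,53],[429,-153,53]]' --angular '[[-3,0.5,-2],[-7,1,-4.5],[-12,1.7,-8],[-17,2.5,-11],[-22,3,-14],[-25,3.4,-16],[-25.15,3.44,-16.13],[-25.15,3.44,-16.13],[-25.15,3.44,-16.13],[-25.15,3.44,-16.13],[-25.15,3.44,-16.13],[-25.15,3.44,-16.13],[-25.15,3.44,-16.13],[-25.15,3.44,-16.13],[-25.15,3.44,-16.13],[-25.15,3.44,-16.13]]'

```text
clock: 8.32
eef_pos: [0.5646, 0.2121, 0.2465]
eef_rot: [0.663, 0.715, 0.16, 0.15]
contact_force: [0.1, -0.2, -4.3]
grip_width: 0.0143
gripper_force: 89.3
```

```bash
python3 - <<'E'
from h import *
for c in('scene','top'):
    cv2.imwrite(f'pics/{c}1.png',read_camera(c)[:,:,::-1])
    for t in ['cover_handle','cover','tongue_tip']:
        print(c,t,[(np.round(d['xy'],1).tolist(),round(d['p'],2)) for d in spot_point(c,t)])
s=get_state();R=Ro.from_quat(s['eef_rot']).as_matrix();p=s['eef_pos'];print(p,s['contact_force'])
print('tilt err deg',np.degrees(Ro.from_matrix(RT.T@R).as_rotvec()))
h=p-R[:,2]*.005
H=np.c_[-R[:,1],R[:,0],-R[:,2]] # approx cover axes (x,y,z) up to half-turn
for c in('scene','top'):
    print(c,'handle',proj(c,h).round(1),'tip',proj(c,h-.086*H[:,2]).round(1),'corners',proj(c,[h+H@[a*.06,b*.095,-.042] for a,b in((1,1),(1,-1),(-1,-1),(-1,1))]).round(1).tolist())
s=cv2.imread('pics/scene1.png');t=cv2.imread('pics/top1.png')
f=lambda im,x,y,w,h,k:cv2.resize(im[y:y+h,x:x+w],None,fx=k,fy=k,interpolation=cv2.INTER_CUBIC)
cv2.imwrite('pics/crop1.png',np.hstack([f(s,215,265,130,160,3),f(t,110,130,130,160,3)]))
E
```

```text
scene cover_handle [([284.9, 323.9], 0.89), ([361.7, 123.0], 0.79)]
scene cover [([278.4, 332.3], 0.93), ([359.9, 134.7], 0.92)]
scene tongue_tip [([361.6, 141.5], 0.92), ([272.6, 345.6], 0.89)]
top cover_handle [([167.4, 230.1], 0.7), ([519.4, 330.0], 0.62)]
top cover [([170.3, 222.9], 0.91), ([282.7, 264.2], 0.68), ([508.8, 327.5], 0.6)]
top tongue_tip [([372.8, 203.4], 0.69)]
[0.56402769 0.21266364 0.24526428] [-0.47312835 -0.25165702 -4.71599011]
tilt err deg [-0.29533546 -0.15578426 -0.08522111]
scene handle [[288.6 324.8]] tip [[272.5 344. ]] corners [[314.2, 384.3], [303.6, 295.3], [249.3, 288.5], [252.4, 382.0]]
top handle [[166.9 228.4]] tip [[177.3 215.3]] corners [[133.9, 251.5], [221.2, 244.0], [212.2, 190.6], [120.8, 198.3]]
```

View pics/crop1.png

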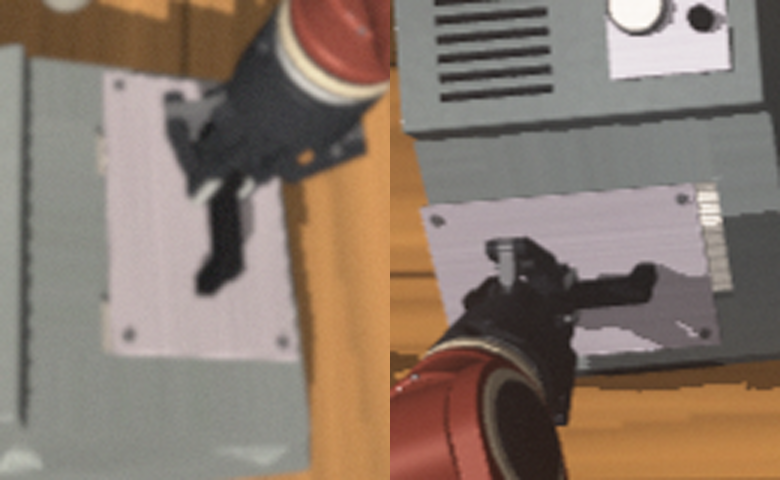

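Crop: cover plate square above the hatch, corners (scene 250,288; 251,383; 314,385; top 120,199; 211,191; 220,245) within 1–1.5 px of prediction, meaning the cover sits about 1.6 mm toward +y from the TCP. Correcting for this.

```bash
cat > go.py <<'E'
from h import *
import sys
s=get_state();R=Ro.from_quat(s['eef_rot']).as_matrix();p=s['eef_pos']
S=np.array([.6067,.2172,.15]);tipT=S-.0016*E[:,1]+N*float(sys.argv[1])/1000
print(s['clock'],delta(tipT+N*.081,RT,p,R)); d=E.T@(p-N*.081-S); print('tip rel: up',(p-N*.081-S)@U,'y',(p-N*.081-S)@E[:,1]+.0016,'n',(p-N*.081-S)@N, s['contact_force'])
E
python3 go.py 4
```

```text
8.725 ([-0.3, -1.5, 19.5], [0.3, 0.16, 0.09])
tip rel: up 0.0013857406101322486 y 0.00031335674623704426 n 0.0234663178104509 [-0.47312835 -0.25165702 -4.71599011]
```

Call:
arm_command --delta_pos '[[-0.3,-1.5,6],[-0.3,-1.5,14],[-0.3,-1.5,19.5],[-0.3,-1.5,19.5],[-0.3,-1.5,19.5],[-0.3,-1.5,22],[-0.3,-1.5,24],[-0.3,-1.5,26],[-0.3,-1.5,28],[-0.3,-1.5,30],[-0.3,-1.5,30],[-0.3,-1.5,30]]' --angular '[[0.3,0.16,0.1],[0.3,0.16,0.1],[0.3,0.16,0.1],[0.3,0.16,0.1],[0.3,0.16,0.1],[0.3,0.16,0.1],[0.3,0.16,0.1],[0.3,0.16,0.1],[0.3,0.16,0.1],[0.3,0.16,0.1],[0.3,0.16,0.1],[0.3,0.16,0.1]]'

```text
clock: 10.22
eef_pos: [0.5754, 0.213, 0.2173]
eef_rot: [0.664, 0.716, 0.159, 0.147]
contact_force: [-0.4, -0.9, -5.1]
grip_width: 0.0148
gripper_force: 89.4
```

```bash
python3 go.py -6
```

```text
10.225 ([0.2, 0.1, -0.7], [-0.03, 0.01, -0.02])
tip rel: up -0.00014218450009645373 y -0.00018179671558197965 n -0.00670368252878361 [-0.35275829 -0.85362442 -5.12001343]
```

No contact with the tip 6.7 mm below the face, so it has entered the slot. Push on.

Call:
arm_command --delta_pos '[[0,0,4],[0,0,8],[0,0,12],[0,0,16],[0,0,19],[0,0,22],[0,0,24],[0,0,26],[0,0,28],[0,0,28]]' --angular '[[0,0,0],[0,0,0],[0,0,0],[0,0,0],[0,0,0],[0,0,0],[0,0,0],[0,0,0],[0,0,0],[0,0,0]]'

```text
clock: 11.48
eef_pos: [0.5872, 0.214, 0.1931]
eef_rot: [0.664, 0.716, 0.159, 0.147]
contact_force: [-4.8, -2.8, 1.2]
grip_width: 0.0144
gripper_force: 90.7
```

```bash
python3 go.py -42
```

```text
11.475 ([0.1, -0.4, 8.4], [-0.02, 0.01, -0.02])
tip rel: up 0.00039306646721090226 y -0.0001437305648340668 n -0.033641846427700024 [-4.8084148  -2.84701456  1.20359616]
```

Call:
arm_command --delta_pos '[[0,0,2],[0,0,4],[0,0,6],[0,0,7.5],[0,0,9],[0,0,10],[0,0,10],[0,0,10]]' --angular '[[0,0,0],[0,0,0],[0,0,0],[0,0,0],[0,0,0],[0,0,0],[0,0,0],[0,0,0]]'

```text
clock: 12.48
eef_pos: [0.5904, 0.214, 0.186]
eef_rot: [0.664, 0.716, 0.157, 0.147]
contact_force: [-22.8, -8.9, 15.6]
grip_width: 0.0145
gripper_force: 93.6
```

```bash
python3 go.py -42
```

```text
12.475 ([0.3, -0.3, 0.6], [-0.15, 0.07, 0.01])
tip rel: up 0.00028859961922148274 y -0.0003185770517036754 n -0.041418892002134174 [-22.81328437  -8.88885421  15.62126721]
```

Call:
arm_command --delta_pos '[[0.3,-0.3,1],[0.3,-0.3,2],[0.3,-0.3,2]]' --angular '[[0,0,0],[0,0,0],[0,0,0]]'

```text
clock: 12.85
eef_pos: [0.5905, 0.214, 0.186]
eef_rot: [0.664, 0.716, 0.156, 0.147]
contact_force: [-36.5, -12.7, 28.2]
grip_width: 0.0147
gripper_force: 96.0
```

```bash
python3 - <<'E'
import runpy,sys
sys.argv=['go.py','-42'];runpy.run_path('go.py')
from h import *
s=get_state();R=Ro.from_quat(s['eef_rot']).as_matrix();print(np.degrees(np.arccos(-R[2,2])),s['contact_force']@N,s['contact_force']@U,s['ft_torque'])
for c in('scene','top'):cv2.imwrite(f'pics/{c}2.png',read_camera(c)[:,:,::-1])
f=lambda im,x,y,w,h,k:cv2.resize(im[y:y+h,x:x+w],None,fx=k,fy=k,interpolation=cv2.INTER_CUBIC)
cv2.imwrite('pics/crop2.png',np.hstack([f(cv2.imread('pics/scene2.png'),215,265,130,160,3),f(cv2.imread('pics/top2.png'),110,130,130,160,3)]))
E
```

```text
12.85 ([0.3, -0.3, 0.5], [-0.23, 0.14, 0.02])
tip rel: up 0.0003225017593425408 y -0.00032509919706586636 n -0.041452822468579294 [-36.48225827 -12.71009814  28.17532559]
24.769970570124418 41.316594963790614 -21.935223807684974 [-1.59531608  3.34065737 -0.53675695]
```

View pics/crop2.png

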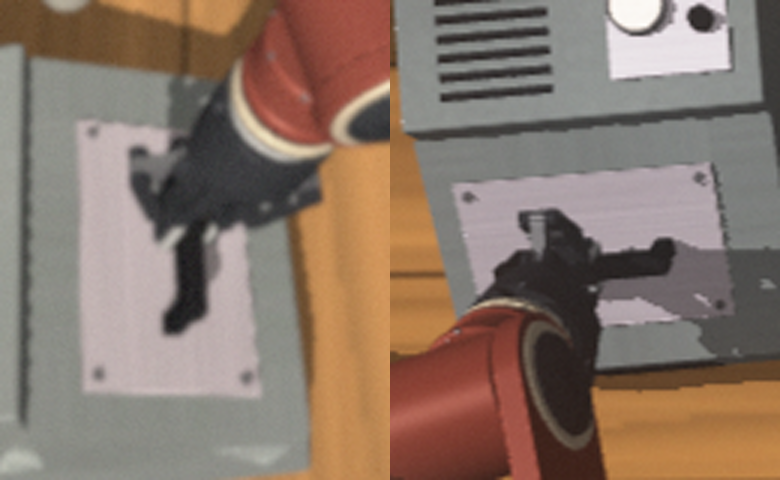

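The crop shows the cover lying flat on the hatch (scene corners 242,306 to 301,396), with force rising and no further movement: a hard stop. Relax, release, retreat.

Call:
arm_command --delta_pos '[[-0.6,0.6,-3],[-0.6,0.6,-4],[-0.6,0.6,-4]]' --angular '[[0,0,0],[0,0,0],[0,0,0]]'

```text
clock: 13.32
eef_pos: [0.5907, 0.2141, 0.1862]
eef_rot: [0.664, 0.716, 0.159, 0.147]
contact_force: [-9.2, -4.4, 3.0]
grip_width: 0.0147
gripper_force: 91.0
```

Call:
arm_command --delta_pos '[[0,0,0],[0,0,0],[0,0,0],[0,0,0],[0,0,0],[0,0,0]]' --angular '[[0,0,0],[0,0,0],[0,0,0],[0,0,0],[0,0,0],[0,0,0]]' --grip 50

```text
clock: 14.08
eef_pos: [0.591, 0.214, 0.185]
eef_rot: [0.664, 0.716, 0.159, 0.147]
contact_force: [-0.4, 0.1, 0.1]
grip_width: 0.0497
gripper_force: 0.0
```

Call:
arm_command --delta_pos '[[0,0,-15],[0,0,-40],[0,0,-70],[0,0,-100],[0,0,-140],[0,0,-180],[-150,0,-200],[-150,0,-200],[-150,0,-200],[-150,0,-200],[-150,0,-200]]' --angular '[[0,0,0],[0,0,0],[0,0,0],[0,0,0],[0,0,0],[0,0,0],[0,0,0],[0,0,0],[0,0,0],[0,0,0],[0,0,0]]'

```text
clock: 15.45
eef_pos: [0.5178, 0.0586, 0.3667]
eef_rot: [0.664, 0.716, 0.159, 0.147]
contact_force: [-0.1, 0.1, 1.0]
grip_width: 0.0504
gripper_force: 0.0
```

```bash
python3 - <<'E'
from h import *
for c in('scene','top'):cv2.imwrite(f'pics/{c}3.png',read_camera(c)[:,:,::-1])
f=lambda im,x,y,w,h,k:cv2.resize(im[y:y+h,x:x+w],None,fx=k,fy=k,interpolation=cv2.INTER_CUBIC)
cv2.imwrite('pics/crop3.png',np.hstack([f(cv2.imread('pics/scene3.png'),215,265,130,160,3),f(cv2.imread('pics/top3.png'),110,130,130,160,3)]))
S=np.array([.6067,.2172,.15]);s=get_state();print(s['clock'],s['eef_pos'],s['contact_force'])
for k in(.004,.010):
  print([((proj(c,[S+N*k+U*a*.06+E[:,1]*b*.095 for a,b in((1,1),(1,-1),(-1,-1),(-1,1))])-([215,265] if c=='scene' else [110,130]))*3+([0,0] if c=='scene' else [390,0])).round().tolist() for c in('scene','top')])
E
```

```text
15.55 [0.51784972 0.0591398  0.36623563] [-0.12046772  1.02780087 -0.37637795]
[[[82.0, 390.0], [77.0, 119.0], [234.0, 135.0], [260.0, 395.0]], [[452.0, 184.0], [710.0, 162.0], [735.0, 314.0], [487.0, 335.0]]]
[[[85.0, 387.0], [80.0, 114.0], [238.0, 132.0], [264.0, 391.0]], [[449.0, 186.0], [709.0, 164.0], [734.0, 317.0], [485.0, 338.0]]]
```

View pics/crop3.png

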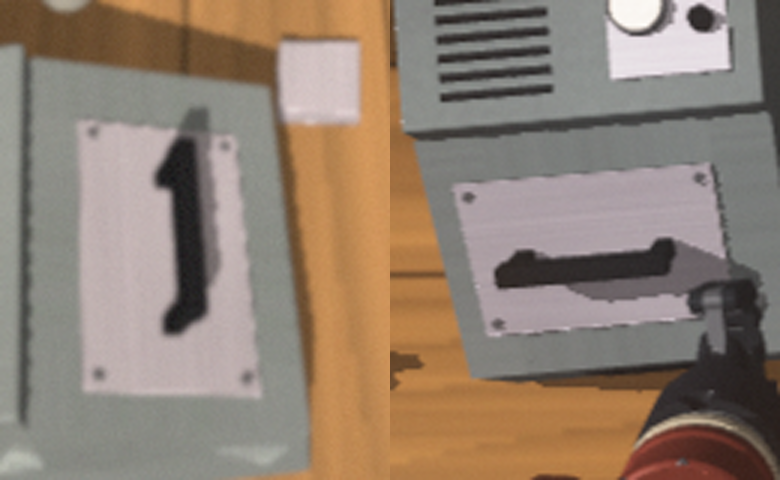

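The cover lies free on the hatch. Its corners (scene crop 78,122; 240,135; 261,396; 84,394 and top crop 453,184; 712,163; 487,335) match the flush prediction within about 1–2 px of the original picture. The arm is clear.

```bash
python3 -c "
from rig import *
print(hand_in())"
```

```text
the job is handed in; nothing more can be done
None
```

The cover is back on the extractor hatch: pushed in until it hit a hard stop, flush on the face in the last pictures, and released. The arm is clear, the jar, tin and block were not touched on purpose, and the job was handed in at about 15.6 s; no verdict came back.

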